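# Bring an eccentric to its high point under a dial gauge

### The arm

A 6-joint arm with a two-finger parallel gripper is mounted at the origin on a cart in front of the work surface, level with it; the furniture and walls round the work are solid. World frame = base frame: x ahead of the robot, y to its left, z up, the work surface at z = 0. Lengths are in m, angles in rad, forces in N, time in s.
With the tool pointing down it reaches from about 0.325 to 0.775 m from the base axis. Payload 5.5 kg.
Tool frame: the origin (TCP) lies on the centre line of the jaws, within the pads' length; the fingertips stand 14 mm ahead of it and the grasp point (between the pads) lies 5 mm behind it; z points along the fingers, y is the line along which they close (so a half turn about z gives the same grasp; the last joint's range is limited). The gripper opens to 85 mm and grips with 20 to 120 N. Pads are 22 mm wide; open, the fingers measure 114 mm over their backs; the gripper's body (76 mm by 85 mm) begins 54 mm behind the grasp point. The pads swing forward as they close: fully open they stand 13 mm farther back than shut.
Start: joints at [1.24, 0.091, 1.231, -0, 1.82, -0.057], TCP at [0.162, 0.578, 0.245] pointing down, gripper open.
Joint ranges: [-2.87, 2.87], [-0.86, 2.18], [0.17, 2.46], [-1.51, 4.65], [0.06, 2.69], [-2.65, 2.65]. Speed limits (rad/s): [2.57, 2.57, 3.01, 3.14, 3.14, 3.14].

### API

Orientations are given as [roll, pitch, yaw] about the fixed x, y, z axes, in that order (R = Rz(yaw) Ry(pitch) Rx(roll)).
In Python, from station import r, hand, kin, sensors, grab_frame, calibration, sign_off gives the robot as it stands. Calls block until the motion is done:
- r.move_ptp(position, orientation): joint-space move of the TCP to a pose.
- r.movel(position, rot=None, speed=0.15): straight line of the TCP; rot=None keeps the orientation; speed is the mean speed in m/s.
- r.move_joints(angles): joint-space move.
- hand.gripper_to(opening, grip_force=None): finger opening in m; grip_force is the grip in N (None keeps the last); returns when the fingers have stopped.
- r.hold(seconds).
- kin.solve_ik(position, orientation): joint angles nearest the present ones, or None.
- sensors.get_obs(): the state.
- grab_frame(name): name is "scene" or "side" or "wrist"; returns the picture (420x560x3 uint8, red, green, blue); there is no depth.
- calibration(name): a dict with "intrinsics" (3x3 intrinsics, pixels), "pose" (4x4, takes a point from camera to world coordinates). Camera axes: x right, y down, z forward; pixel columns grow to the right and rows downward; lengths in m; the calibration is good to about 2 mm. A picture is of the moment at which its call begins: read the wrist's pose just before it. calibration takes no time and is no camera call; for the wrist camera it gives the pose at the moment of the call.
A pose or a line that the arm cannot do raises r.PlanningError and nothing moves.
- sign_off(): hands the job in; it is judged then, once.
The state is a dict: "t": time; "joint_positions": joint angles; "dq": joint speeds; "joint_efforts": joint torques, N m; "tcp_pos": TCP position; "tool_rot": TCP orientation; "wrist_force": force on the tool from outside, world axes, zero at the start; "torque": the same for the moment, N m; "width": finger opening in m; "grip_force": force on a finger pad.
Only numpy, scipy, OpenCV 4.12 (cv2) and the standard library are available. Lean on these libraries where they do the work, as an engineer would, in place of code of your own. Each camera call takes 0.05 s, during which the arm holds its last target. There are 200 camera calls.

### The job

On the bench centres, gently push the dial gauge's slide fully home against its stop, so that its sprung plunger bears on the eccentric. Then turn the upright spindle by its knurled knob, watching the gauge, until the plunger is pushed in as far as the eccentric can push it, and let go there. Do not touch the plunger, and leave the other things on the bench where they are.

Things in the scene. Friction and masses are not known exactly. Their poses are not given: they have to be found in the camera images.
- knob_grip (a point): middle of the round knurled knob (dark steel, 34 mm diameter, 36 mm high, from 22 mm below to 14 mm above this point) topping the upright spindle; on the spindle axis, 122 mm above the bench, fixed to the base. z = spindle axis (up), -y points from the spindle to the dial gauge. The spindle turns endlessly either way against light friction (0.06 N m) and stays where left.
- centres: the grey bench centres, fixed: base plate 120 (x) by 215 (y) by 18 mm, y from +48 to -168 mm; origin at bench height on the spindle axis, axes as knob_grip. A column at +x carries the top bearing arm (top 93 mm high) under the knob. Below it on the spindle is the eccentric: a 48 mm steel disc, centre 4 mm off the axis; its starting direction is unknown.
- tab_top (a point): middle of the top edge of the upright push tab of the gauge slide, 103 mm above the bench; aluminium plate 36 mm wide (x), 9 mm thick (y), free for the top 60 mm at its back (-y) and 33 mm at its front, where the dial case stands 15 mm away. Pushing its back towards +y takes the slide home. The point moves with the slide, axes as knob_grip. More than 40 N of push or squeeze spoils the slide.
- slide_block (a point): centre of the slide's body, an aluminium block 42x78x14 mm, 27 mm above the bench, which carries the tab and the dial case (44 mm round, white face upward 70 mm above the bench with a black needle)
- gauge_slide (a joint): travel of the dial gauge's slide, m: 0 = home against the stop block, grows to 0.037 away from the spindle (-y); friction about 4 N, plus up to 3 N of plunger spring in the last 15 mm, then a hard stop; stays where left
- plunger (a joint): travel of the sprung gauge plunger, m: 0 = out, grows as it is pushed into the gauge (limit 0.012); spring 0.7 N when out, 2.5 N at 0.010. With the slide home it reads about 0.0055 + 0.004 cos(a), a = angle of the eccentric's high point from the plunger: lowest 0.0015, highest about 0.00945. The dial's needle turns once clockwise for 12 mm.
- plunger_nose (a point): the plunger's ball nose (10 mm ball on a 5 mm rod), its centre, 60 mm above the bench between the dial case and the eccentric; not to be touched
- nut: bystander: steel hexagon nut 34x30x16 mm lying on the base plate at the -x side of the gauge slide; origin under its centre
- bush: bystander: plain bronze bush, 28 mm diameter, 26 mm high, standing on the base plate at the +x side of the gauge slide; origin under its centre
- oil_bottle: bystander: green squeeze oil bottle, 45 mm diameter, 150 mm high with spout, standing near the vice; origin under its centre
- caliper: bystander: digital caliper 230 mm long lying flat on the left of the bench; origin under its centre

How it is judged:
By the outcome, as a careful person would: the job done as asked, in the order asked, and still so for the second after the job is handed in, with the robot touching nothing.
It also fails if it takes over 72 s, if anything falls off the work surface, if the arm or the gripper's body presses on something with over 40 N, if the wrist force passes 120 N, or if a joint passes its speed limit or range.

## Working session

There is one attempt and no reset: what is moved stays moved. The work goes in short steps, each a Python script; the robot and the scene stay as the last script left them, time stands still between calls to the robot, and variables do not carry over. Pictures are saved under pics/ and viewed, at most 10 in all, crops included, and the job is handed in when it is done.

```bash
mkdir -p pics
python3 - <<'E'
from station import *
import cv2,numpy as np
a=[]
for n in("scene","side"):
    f=grab_frame(n); cv2.imwrite(f"pics/{n}0.png",f[:,:,::-1]); c=calibration(n); print(n,np.round(c["intrinsics"],1).tolist(),np.round(c["pose"],3).tolist())
f=grab_frame("wrist"); cv2.imwrite("pics/wrist0.png",f[:,:,::-1]); print(np.round(calibration("wrist")["pose"],3).tolist())
print(sensors.get_obs())
E
```

```text
scene [[482.5, 0.0, 276.8], [0.0, 482.5, 210.3], [0.0, 0.0, 1.0]] [[0.483, -0.361, 0.798, -0.294], [-0.875, -0.172, 0.452, -0.462], [-0.026, -0.917, -0.399, 0.519], [0.0, 0.0, 0.0, 1.0]]
side [[466.3, 0.0, 274.4], [0.0, 466.3, 211.2], [0.0, 0.0, 1.0]] [[0.988, -0.112, 0.105, 0.397], [-0.152, -0.63, 0.762, -0.772], [-0.019, -0.769, -0.639, 0.714], [0.0, 0.0, 0.0, 1.0]]
[[0.271, 0.917, 0.293, 0.087], [0.963, -0.258, -0.084, 0.599], [-0.001, 0.305, -0.952, 0.372], [0.0, 0.0, 0.0, 1.0]]
{'t': 0.15, 'joint_positions': array([ 1.24031828e+00,  9.17130462e-02,  1.23161301e+00, -1.86106677e-06,
        1.81978333e+00, -5.67131290e-02]), 'dq': array([ 0.00132413, -0.00212084, -0.00166531, -0.00071676,  0.00293167,
        0.00134159]), 'joint_efforts': array([ 1.44496000e-03, -4.59371817e+01, -4.18526495e+01, -8.33089160e-06,
        9.56691743e-03, -3.69645306e-06]), 'tcp_pos': array([0.16216441, 0.57747741, 0.24439223]), 'tool_rot': array([-3.14007826e+00, -8.41706236e-05,  2.86782721e+00]), 'wrist_force': array([0.99750766, 0.04108826, 1.13122475]), 'torque': array([ 0.03254231, -0.03090457, -0.06426143]), 'grip_force': 0.0, 'width': 0.08535130045532803}
```

View pics/scene0.png

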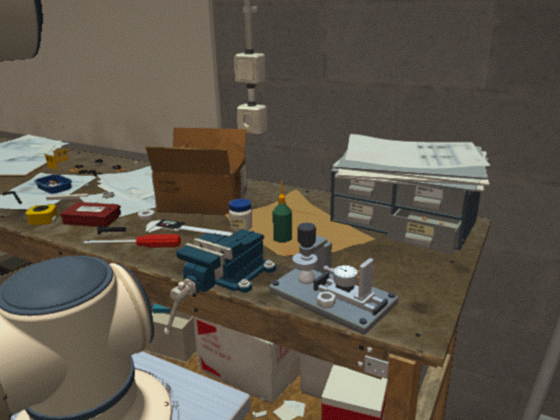

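View pics/side0.png

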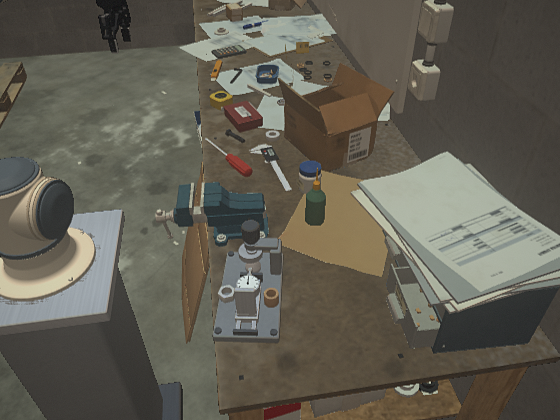

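The scene camera shows the knob at about (307,235) and the tab at about (367,265). The side camera shows the knob at (251,230), the dial at (247,283) and the tab below it. I'll zoom in on both.

Run:
```python
import cv2,numpy as np
a=cv2.imread("pics/scene0.png")[215:335,262:402];b=cv2.imread("pics/side0.png")[210:350,200:300]
a=cv2.resize(a,None,fx=3,fy=3,interpolation=cv2.INTER_CUBIC);b=cv2.resize(b,None,fx=3.75,fy=3.75,interpolation=cv2.INTER_CUBIC)
m=np.zeros((525,800,3),np.uint8);m[:360,:420]=a;m[:525,425:800]=b
cv2.imwrite("pics/m.png",m)
```

```text
(no output)
```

View pics/m.png

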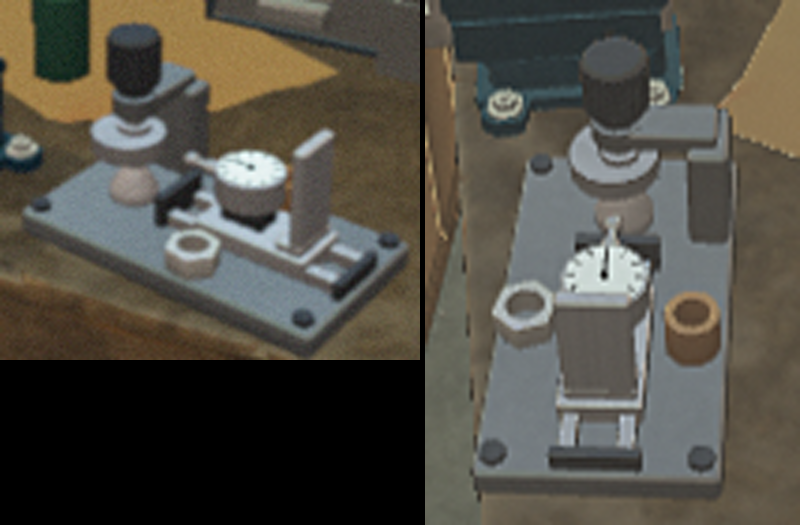

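The zoomed view gives the knob top at mosaic side (616,56) and scene (134,34), and the tab top edge at side (597,297) and scene (314,138). The base screws are clear in both, and the needle stands near 12 o'clock.

```bash
cat > h.py <<'E'
from station import *
import cv2,numpy as np
def ray(n,px,cal=None):
    c=cal or calibration(n);P=np.array(c["pose"]);d=P[:3,:3]@np.linalg.inv(c["intrinsics"])@[px[0],px[1],1];return P[:3,3],d/np.linalg.norm(d)
def onz(n,px,z,cal=None):
    o,d=ray(n,px,cal);return o+d*(z-o[2])/d[2]
def tri(rs):
    A=sum(np.eye(3)-np.outer(d,d) for o,d in rs);b=sum((np.eye(3)-np.outer(d,d))@o for o,d in rs);return np.linalg.solve(A,b)
E
python3 - <<'E'
from h import *
sc=lambda x,y:(262+x/3-.33,215+y/3-.33); sd=lambda x,y:(200+(x-425)/3.75-.37,210+y/3.75-.37)
for n,a,b,z in [("knobtop",(134,34),(616,56),.136),("tab",(314,138),(597,297),.103),("s1",(40,203),(542,163),.02),("s2",(389,240),(701,459),.02),("s3",(303,318),(492,452),.02),("dial",(250,168),(604,274),.07),("nut",(191,246),(523,308),.034),("bush",None,(693,313),.044)]:
    if a: print(n,tri([ray("scene",sc(*a)),ray("side",sd(*b))]).round(4),onz("scene",sc(*a),z).round(4),end='')
    print(n,onz("side",sd(*b),z).round(4))
E
```

```text
knobtop [ 0.4423 -0.1077  0.1306] [ 0.4325 -0.1122  0.136 ]knobtop [ 0.4418 -0.1142  0.136 ]
tab [ 0.4173 -0.2358  0.1001] [ 0.4143 -0.2357  0.103 ]tab [ 0.417  -0.2404  0.103 ]
s1 [ 0.3996 -0.0613  0.0177] [ 0.3978 -0.0616  0.02  ]s1 [ 0.3995 -0.0653  0.02  ]
s2 [ 0.4582 -0.2732  0.0178] [ 0.4561 -0.2729  0.02  ]s2 [ 0.4577 -0.276   0.02  ]
s3 [ 0.3602 -0.253   0.018 ] [ 0.3584 -0.2529  0.02  ]s3 [ 0.3602 -0.2556  0.02  ]
dial [ 0.4231 -0.1944  0.0671] [ 0.4191 -0.1956  0.07  ]dial [ 0.4229 -0.1977  0.07  ]
nut [ 0.3817 -0.1752  0.0293] [ 0.3768 -0.1762  0.034 ]nut [ 0.3816 -0.1813  0.034 ]
bush [ 0.4647 -0.2074  0.044 ]
```

```bash
cat >> h.py <<'E'
K=np.array([.441,-.110]);PSI=-.203
U=np.array([-np.sin(PSI),np.cos(PSI)]);X=np.array([np.cos(PSI),np.sin(PSI)])
def W(x,y,z): return np.r_[K+x*X+y*U,z]
def st(): 
    o=sensors.get_obs();p=o["tcp_pos"];d=p[:2]-K
    return "t%.2f loc %.4f %.4f z%.4f F(u) %.1f Fx %.1f Fz %.1f w%.4f g%.1f j6 %.3f"%(o["t"],d@X,d@U,p[2],o["wrist_force"][:2]@U,o["wrist_force"][:2]@X,o["wrist_force"][2],o["width"],o["grip_force"],o["joint_positions"][5])
E
python3 - <<'E'
from h import *
R=[np.pi,0,PSI+np.pi]
print([kin.solve_ik(W(0,-.185,z),R) for z in(.25,.088)])
hand.gripper_to(0.0)
p=sensors.get_obs()["tcp_pos"];r.move_ptp(W(0,-.185,.25),R);print(st())
r.movel(W(0,-.185,.088),speed=.12);print(st())
for n in("side","wrist"):cv2.imwrite(f"pics/{n}1.png",grab_frame(n)[:,:,::-1])
a=cv2.imread("pics/side1.png")[200:350,180:320];b=cv2.imread("pics/wrist1.png")
a=cv2.resize(a,(392,420),interpolation=cv2.INTER_CUBIC);b=cv2.resize(b,(400,300))
m=np.zeros((420,800,3),np.uint8);m[:,:392]=a;m[:300,400:]=b;cv2.imwrite("pics/m1.png",m)
print(st())
E
```

```text
[array([-0.69325414, -0.18283102,  1.48800489,  0.        ,  1.83641878,
       -2.06105047]), array([-0.69325414, -0.1600911 ,  1.75499654,  0.        ,  1.54668721,
       -2.06105047])]
t4.08 loc 0.0003 -0.1844 z0.2500 F(u) -0.9 Fx -0.7 Fz 0.5 w-0.0001 g0.0 j6 -2.061
t5.58 loc 0.0005 -0.1853 z0.0890 F(u) -0.6 Fx 0.1 Fz 0.2 w-0.0004 g0.0 j6 -2.061
t5.67 loc 0.0004 -0.1852 z0.0889 F(u) -0.4 Fx -0.1 Fz -0.5 w0.0002 g0.0 j6 -2.061
```

View pics/m1.png

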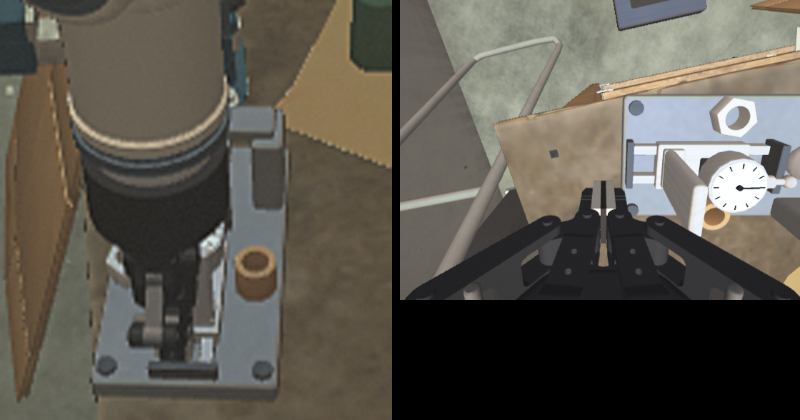

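The fingers stand behind the tab with a gap of roughly 30 mm. The wrist view shows the dial at (740,188) with the needle pointing along +y, which is zero. Next is the gentle push.

Run:
```python
from h import *
def f(): 
    return sensors.get_obs()["wrist_force"][:2]@U
y=-.185;log=[]
while y<-.105:
    d=.002 if abs(f())<2.5 else .0006
    y+=d; r.movel(W(0,y,.088),speed=.03 if d>.001 else .012)
    a=f();log.append((round(y,4),round(a,1)))
    if a<-13: break
print(log[::4],log[-6:]);print(st())
```

```text
[(-0.183, np.float64(-0.4)), (-0.175, np.float64(1.2)), (-0.167, np.float64(0.3)), (-0.159, np.float64(-0.3)), (-0.151, np.float64(0.2)), (-0.1458, np.float64(-3.6)), (-0.1434, np.float64(-5.1)), (-0.141, np.float64(-3.6)), (-0.1386, np.float64(-3.1)), (-0.1362, np.float64(-3.2)), (-0.1338, np.float64(-2.6)), (-0.1314, np.float64(-3.9)), (-0.129, np.float64(-4.5)), (-0.1266, np.float64(-4.9)), (-0.1242, np.float64(-13.8))] [(-0.1272, np.float64(-5.1)), (-0.1266, np.float64(-4.9)), (-0.126, np.float64(-6.4)), (-0.1254, np.float64(-9.2)), (-0.1248, np.float64(-10.5)), (-0.1242, np.float64(-13.8))]
t19.93 loc -0.0000 -0.1264 z0.0881 F(u) -13.8 Fx -1.1 Fz -1.9 w-0.0002 g6.6 j6 -1.947
```

Run:
```python
from h import *
y=-.1242
for i in range(3):
    y+=.0006; r.movel(W(0,y,.088),speed=.012);print(st())
    if sensors.get_obs()["wrist_force"][:2]@U<-20:break
r.movel(W(0,-.155,.088),speed=.06);print(st())
c=calibration("wrist");f=grab_frame("wrist");np.save("c2",c["pose"]);cv2.imwrite("pics/w2.png",f[:,:,::-1])
print(c["intrinsics"])
a=cv2.resize(f[80:330,300:560,::-1],None,fx=2.2,fy=2.2,interpolation=cv2.INTER_CUBIC)
cv2.imwrite("pics/w2c.png",a)
```

```text
t20.18 loc -0.0000 -0.1264 z0.0881 F(u) -15.6 Fx -0.7 Fz -1.2 w0.0001 g7.7 j6 -1.946
t20.43 loc -0.0000 -0.1263 z0.0882 F(u) -18.7 Fx -2.2 Fz -2.2 w-0.0001 g8.8 j6 -1.945
t20.68 loc -0.0000 -0.1263 z0.0882 F(u) -20.2 Fx -0.4 Fz -3.2 w0.0002 g9.9 j6 -1.944
t21.37 loc -0.0000 -0.1548 z0.0879 F(u) 0.5 Fx 0.0 Fz 0.5 w-0.0001 g0.0 j6 -2.006
[[321.25860318   0.         284.33409407]
 [  0.         321.25860318 207.00273984]
 [  0.           0.           1.        ]]
```

View pics/w2c.png

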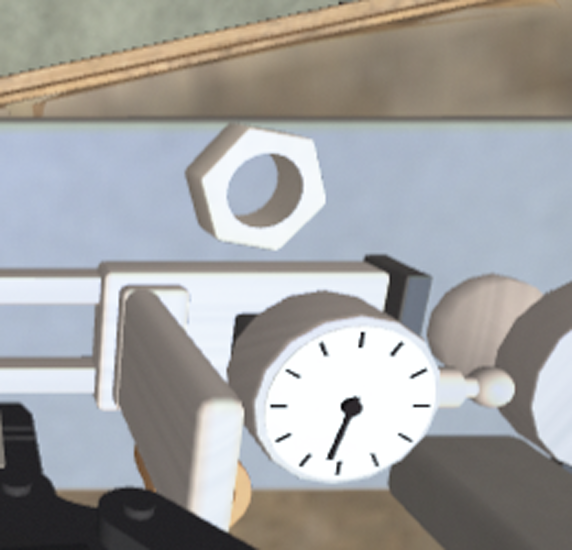

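The slide is home: the block sits against the stop and the force rose to 20 N with no motion. The needle reads about 97°, or 3.2 mm, so a ≈ ±125°. The disc's offset in the side view should give the sign.

Run:
```python
from h import *
def proj(n,p):
    c=calibration(n);q=np.linalg.inv(c["pose"])@np.r_[p,1];q=np.array(c["intrinsics"])@q[:3];return q[:2]/q[2]
s=lambda p:(425+(p[0]-199.63)*3.75,(p[1]-209.63)*3.75); c=lambda p:((p[0]-261.67)*3,(p[1]-214.67)*3)
def circ(x,y,z,rad):
    P=[W(x+rad*np.cos(t),y+rad*np.sin(t),z) for t in np.arange(0,6.28,.05)]
    for n,g in(("side",s),("scene",c)):
        q=np.array([g(proj(n,p)) for p in P]);print(n,"x %.0f..%.0f y %.0f..%.0f"%(*np.sort(q[:,0])[[0,-1]],*np.sort(q[:,1])[[0,-1]]))
print("knob");circ(0,0,.136,.017)
for sx in(1,-1):print("disc",sx);circ(sx*.0033,.0023,.066,.024)
# yaw/j6 choices at knob
for d in range(-180,181,30):
    q=kin.solve_ik(W(0,0,.124),[np.pi,0,PSI+np.radians(d)]);print(d,None if q is None else np.round(q[[0,5]],2),end=' ')
```

```text
knob
side x 580..647 y 29..73
scene x 109..164 y 17..40
disc 1
side x 582..672 y 116..180
scene x 100..175 y 106..143
disc -1
side x 569..660 y 116..180
scene x 93..169 y 110..147
-180 [-0.32 -1.69] -150 [-0.32 -2.21] -120 None -90 None -60 [-0.32  2.5 ] -30 [-0.32  1.98] 0 [-0.32  1.45] 30 [-0.32  0.93] 60 [-0.32  0.41] 90 [-0.32 -0.12] 120 [-0.32 -0.64] 150 [-0.32 -1.16] 180 [-0.32 -1.69]
```

The observed disc (side x 569..660) matches an offset towards -x. So the high point is at about +145° from local +x, and it needs roughly +125° counter-clockwise to face the gauge. I'll refine the reading, then grip and turn.

```bash
cat >> h.py <<'E'
def needle(cen,tip,cal,z=.071):
    a,b=onz("wrist",cen,z,cal),onz("wrist",tip,z,cal);d=(b-a)[:2]
    return np.degrees(np.arctan2(d@X,d@U))%360   # clockwise from +y seen from above
E
python3 - <<'E'
from h import *
cal=dict(intrinsics=calibration("wrist")["intrinsics"],pose=np.load("c2.npy"))
p=lambda x,y:(300+x/2.2-.27,80+y/2.2-.27)
n=needle(p(351,407),p(331,459),cal);read=n/30
a=np.degrees(np.arccos(np.clip((read-5.5)/3.97,-1,1)));print("needle",n,read,"a",a)
print("ticks",[round(needle(p(350,403.5),p(*t),cal)) for t in[(421,406),(338,467),(300,457),(278,405),(361,340)]])
r.movel(W(0,-.155,.2),speed=.2)
d0=0
R=[np.pi,0,PSI+np.radians(d0)]
r.move_ptp(W(0,0,.21),R);hand.gripper_to(.06)
cv2.imwrite("pics/w3.png",grab_frame("wrist")[:,:,::-1]);np.save("c3",calibration("wrist")["pose"])
print(st())
E
```

```text
needle 100.23033775960404 3.341011258653468 a 122.9444648072312
ticks [2, 90, 124, 179, 270]
t25.68 loc -0.0000 0.0000 z0.2100 F(u) -0.2 Fx -0.1 Fz 0.3 w0.0600 g0.0 j6 1.454
```

View pics/w3.png

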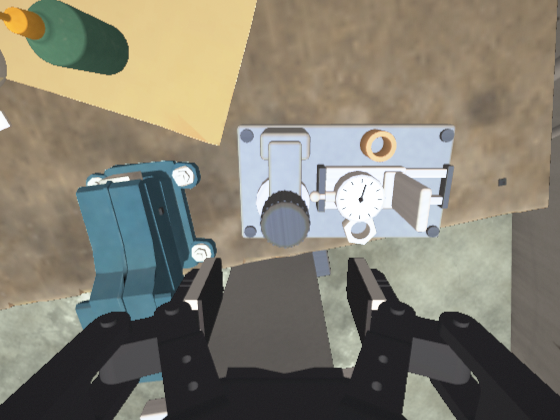

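The knob top is at about (286,225), centred between the fingers at columns 215 and 355. The dial needle again reads about 100°. I'll go down and grip.

Run:
```python
from h import *
cal=dict(intrinsics=calibration("wrist")["intrinsics"],pose=np.load("c3.npy"))
q=onz("wrist",(286,222),.136,cal)[:2]-K;print("knob local",q@X,q@U)
r.movel(W(0,0,.116),speed=.1);print(st())
hand.gripper_to(.02,30);print(st())
o=sensors.get_obs();print(o["torque"])
```

```text
knob local 0.0031117696772213956 -0.0010359618061692808
t26.77 loc 0.0005 -0.0000 z0.1169 F(u) 0.1 Fx -0.0 Fz 0.3 w0.0599 g0.0 j6 1.454
t27.12 loc 0.0004 -0.0002 z0.1169 F(u) -1.2 Fx -1.3 Fz 2.9 w0.0333 g30.2 j6 1.454
[-0.20263104  0.17746239  0.03704036]
```

Run:
```python
from h import *
q=kin.solve_ik(W(0,0,.116),[np.pi,0,PSI]).copy()
for d in(30,60,92,123):
    g=q.copy();g[5]-=np.radians(d);r.move_joints(g);print(d,st())
r.hold(.2)
hand.gripper_to(.06);r.movel(W(0,0,.21),speed=.15)
r.move_ptp(W(0,0,.21),[np.pi,0,PSI]);np.save("c4",calibration("wrist")["pose"])
f=grab_frame("wrist");cv2.imwrite("pics/w4.png",f[:,:,::-1]);print(st())
cv2.imwrite("pics/w4c.png",cv2.resize(f[110:260,230:470,::-1],None,fx=3.3,fy=3.3,interpolation=cv2.INTER_CUBIC))
```

```text
30 t27.69 loc 0.0003 0.0003 z0.1169 F(u) 1.1 Fx -0.9 Fz 5.5 w0.0334 g30.4 j6 0.930
60 t28.26 loc -0.0001 0.0007 z0.1169 F(u) 2.8 Fx -4.0 Fz 5.7 w0.0327 g30.5 j6 0.407
92 t28.85 loc -0.0006 0.0008 z0.1169 F(u) 3.1 Fx -6.7 Fz 7.7 w0.0330 g30.6 j6 -0.152
123 t29.43 loc -0.0011 0.0007 z0.1169 F(u) 1.9 Fx -9.2 Fz 8.0 w0.0328 g30.8 j6 -0.693
t32.69 loc -0.0001 0.0000 z0.2098 F(u) -0.9 Fx 0.1 Fz -0.7 w0.0594 g0.0 j6 1.454
```

View pics/w4c.png

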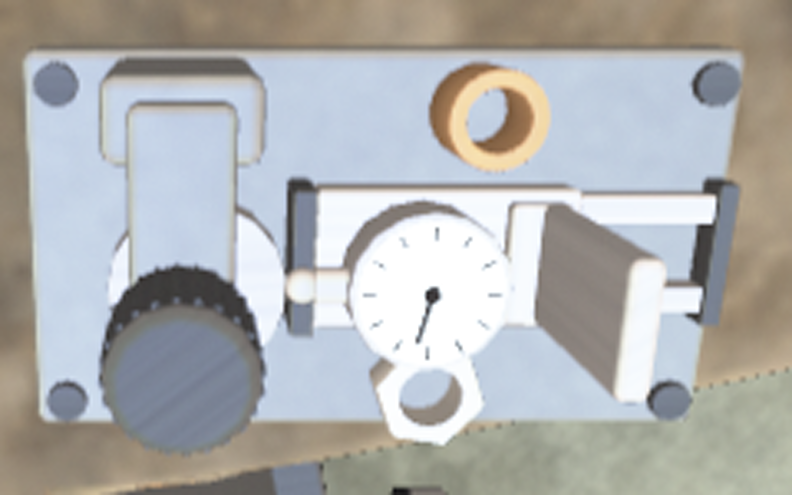

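The needle runs from (432,295) to (417,343), which is about 285° and at the expected peak. I'll compare both hover pictures numerically.

Run:
```python
from h import *
K_=calibration("wrist")["intrinsics"]
for n,P in(("w3","c3"),("w4","c4")):
    cal=dict(intrinsics=K_,pose=np.load(P+".npy"))
    g=cv2.cvtColor(cv2.imread(f"pics/{n}.png"),cv2.COLOR_BGR2GRAY).astype(float)
    c0=np.array([230+432/3.3-.35,110+295/3.3-.35])
    yy,xx=np.mgrid[:420,:560];w=np.clip(190-g,0,None)
    rr=np.hypot(xx-c0[0],yy-c0[1])
    m=(rr<2.6)*w;c=np.array([(m*xx).sum(),(m*yy).sum()])/m.sum()
    rr=np.hypot(xx-c[0],yy-c[1]);m=((rr>4)&(rr<14.5))*w
    t=np.array([(m*xx).sum(),(m*yy).sum()])/m.sum()
    a=needle(c,t,cal);v=a/30;print(n,c,t,a,v,np.degrees(np.arccos(np.clip((v-5.5)/3.96,-1,1))))
```

```text
w3 [360.35615682 199.07178355] [363.27652733 190.35262594] 104.05355519560676 3.4684518398535586 120.86501454497939
w4 [360.52843483 199.06240564] [357.93355856 207.29391892] 282.9760322117391 9.43253440705797 6.752053271308297
```

```bash
python3 -c "
from station import *
print(sign_off(),sensors.get_obs()['t'])"
```

```text
the job is handed in; nothing more can be done
the job is handed in; nothing more can be done
```

The job is handed in: the slide is home against its stop, and I turned the spindle 123° and let go with the gauge reading about 9.43 mm against the expected peak of 9.45 mm; no bystander was knowingly touched.

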